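# Seal the clay tub

## Robot

A 6-joint arm with a two-finger parallel gripper is mounted at the origin on the work surface. World frame = base frame: x ahead of the robot, y to its left, z up, the work surface at z = 0. Lengths are in m, angles in rad, forces in N, time in s.
With the tool pointing down it reaches from about 0.35 to 0.875 m from the base axis. Payload 15.5 kg.
Tool frame: the origin (TCP) lies at the very end of the fingers, on their centre line; the grasp point (between the pads) lies 19 mm behind it; z points along the fingers, y is the line along which they close (so a half turn about z gives the same grasp; the last joint's range is limited). The gripper opens to 85 mm and grips with 20 to 120 N. Pads are 22 mm wide; open, the fingers measure 114 mm over their backs; the gripper's body (76 mm by 85 mm) begins 54 mm behind the grasp point. The pads swing forward as they close: fully open they stand 13 mm farther back than shut.
Start: joints at [1.107, 0.494, 1.345, -0, 1.302, -0.096], TCP at [0.225, 0.583, 0.21] pointing down, gripper open.
Joint ranges: [-2.91, 2.91], [-0.82, 2.16], [0.22, 2.67], [-1.22, 4.37], [0.12, 2.79], [-3.08, 3.08]. Speed limits (rad/s): [1.89, 1.89, 2.57, 3.01, 3.01, 3.01].

## Interface

Orientations are given as [roll, pitch, yaw] about the fixed x, y, z axes, in that order (R = Rz(yaw) Ry(pitch) Rx(roll)).
In Python, from cell import sense, get_image, job_done gives the robot as it stands.
- The arm moves only by the tool drive_tool, never from a script. Its argument "deltas" is one flat list of numbers, 5 for each row, row after row: the shift along the tool's x, y, z as a fraction of full scale, then the turn about the tool's z as a fraction of full scale, then the closure, from -1 (fully open) to 1 (shut). In form: [x, y, z, spin, jaw, x, y, z, spin, jaw, ...]. A call has 1 to 10 rows; each row shifts and turns the commanded pose from where the row before left it, along the tool's axes as they then stand; what a row does not reach is not made up. Full scale, the value 1, is 0.025 m for a shift and 0.08 rad for a turn. A row lasts 1/12 s, in which the tool goes at most 41.7 mm and 7.16 degrees, less where a joint would pass 70% of its speed; a pose out of reach is approached as far as the arm can. A call with a number of a shift or a turn outside -1 to 1 is refused whole. A call with a gripper value outside its range is refused whole. The fingers move at their own pace and stop on an object; "force" is the grip in N (left out, the last holds). Time passes only in rows, so rows that do not move let the fingers close. It gives the time, the measured TCP pose, the force, the opening and the grip force at its end, in the units of the state.
- sense(): the state, without advancing time (a new reading comes with each control period).
- get_image(name): name is "scene" or "top" or "wrist"; returns a dict with "color" (384x512x3 uint8, blue, green, red), "fx", "fy", "cx", "cy" (pixels), "extrinsics" (4x4, takes a point from world to camera coordinates). Camera axes: x right, y down, z forward; pixel columns grow to the right and rows downward; lengths in m; the calibration is good to about 2 mm. A picture is of the moment at which its call begins. There is no depth.
- job_done(): hands the job in; it is judged then, once.
The state is a dict: "t": time; "q": joint angles; "joint_velocities": joint speeds; "joint_efforts": joint torques, N m; "ee_pos": TCP position; "orientation": TCP orientation; "contact_force": force on the tool from outside, world axes, zero at the start; "ft_torque": the same for the moment, N m; "width": finger opening in m; "finger_force": force on a finger pad.
Only numpy, scipy, OpenCV 4.12 (cv2) and the standard library are available. Lean on these libraries where they do the work, as an engineer would, in place of code of your own. Each camera call takes 0.05 s, during which the arm holds its last target. There are 200 camera calls.

## Task

Take the lid off the sloping draining stand by its black handle and set it down squarely on the open clay tub without dropping it. Once it lies on the tub and you have let go, press its edge all the way round, clip by clip, until all six blue clips are fully home, flush with the white hub. Leave the tub where it is and do not disturb the other things on the table.

Things in the scene. Friction and masses are not known exactly. Their poses are not given: they have to be found in the camera images.
- lid_grip (a point): Centre of the black bar handle on the tub's lid (0.33 kg). Bar: solid, 70 mm long along this frame's y, 18 wide along x, 42 high along z (z = the lid's axis, out of its top). This point is 36 above the flange's underside, 20 below the bar's top and 20 above the flat white hub (diameter 96) round the bar. On the stand this z axis leans 30 degrees from vertical, away from the robot
- lid_seat (a point): Centre of the underside of the lid's flange, which lies on the tub's rim when closed; axes as lid_grip. Flange: white disc, diameter 172, 6 thick. Below it a plug, diameter 144, 10 deep, chamfered 6 to 7 mm at its foot, enters the tub's mouth
- lid: The whole lid with its blue clips; origin and axes as lid_seat
- stand: Fixed wooden draining stand, 170 x 160 mm; origin under it on the table. The lid starts on its board, which slopes up at 30 degrees along this x (towards the robot, give or take 20 degrees), so the lid faces up and away from the robot. Two 10 mm steel pins stop the lid's low edge, reaching 6 mm past its flange's underside; the lid lifts off freely along its own z
- tub_rim (a point): Centre of the rim plane of the open grey round tub, z up. Tub: outer diameter 168, mouth 156, 100 mm high, clay 32 below the rim, loose on the table, 2 to 3.5 kg. Closed right, lid_seat is at this point (6 mm play all round), at any yaw
- clip0_top (a point): Middle of the top face of blue clip 0, one of six segments of the lid's sealing edge (about 50 degrees each, radii 54 to 83 mm), 68 mm from the lid's axis at 0 degrees from the lid's x towards its y. Top face 24 mm above the flange's underside when up, 16 (flush with the hub) when home
- clip0 (a joint): How far clip 0 is pressed along the lid's -z, m: 0 up (8 mm proud of the hub), 0.008 home (flush). Starts at 0 to 0.004. Yields to about 7 N with steady resistance, stays where it is left, stops dead at 0.008
- clip1_top (a point): Middle of the top face of blue clip 1, one of six segments of the lid's sealing edge (about 50 degrees each, radii 54 to 83 mm), 68 mm from the lid's axis at 60 degrees from the lid's x towards its y. Top face 24 mm above the flange's underside when up, 16 (flush with the hub) when home
- clip1 (a joint): How far clip 1 is pressed along the lid's -z, m: 0 up (8 mm proud of the hub), 0.008 home (flush). Starts at 0 to 0.004. Yields to about 7 N with steady resistance, stays where it is left, stops dead at 0.008
- clip2_top (a point): Middle of the top face of blue clip 2, one of six segments of the lid's sealing edge (about 50 degrees each, radii 54 to 83 mm), 68 mm from the lid's axis at 120 degrees from the lid's x towards its y. Top face 24 mm above the flange's underside when up, 16 (flush with the hub) when home
- clip2 (a joint): How far clip 2 is pressed along the lid's -z, m: 0 up (8 mm proud of the hub), 0.008 home (flush). Starts at 0 to 0.004. Yields to about 7 N with steady resistance, stays where it is left, stops dead at 0.008
- clip3_top (a point): Middle of the top face of blue clip 3, one of six segments of the lid's sealing edge (about 50 degrees each, radii 54 to 83 mm), 68 mm from the lid's axis at 180 degrees from the lid's x towards its y. Top face 24 mm above the flange's underside when up, 16 (flush with the hub) when home
- clip3 (a joint): How far clip 3 is pressed along the lid's -z, m: 0 up (8 mm proud of the hub), 0.008 home (flush). Starts at 0 to 0.004. Yields to about 7 N with steady resistance, stays where it is left, stops dead at 0.008
- clip4_top (a point): Middle of the top face of blue clip 4, one of six segments of the lid's sealing edge (about 50 degrees each, radii 54 to 83 mm), 68 mm from the lid's axis at 240 degrees from the lid's x towards its y. Top face 24 mm above the flange's underside when up, 16 (flush with the hub) when home
- clip4 (a joint): How far clip 4 is pressed along the lid's -z, m: 0 up (8 mm proud of the hub), 0.008 home (flush). Starts at 0 to 0.004. Yields to about 7 N with steady resistance, stays where it is left, stops dead at 0.008
- clip5_top (a point): Middle of the top face of blue clip 5, one of six segments of the lid's sealing edge (about 50 degrees each, radii 54 to 83 mm), 68 mm from the lid's axis at 300 degrees from the lid's x towards its y. Top face 24 mm above the flange's underside when up, 16 (flush with the hub) when home
- clip5 (a joint): How far clip 5 is pressed along the lid's -z, m: 0 up (8 mm proud of the hub), 0.008 home (flush). Starts at 0 to 0.004. Yields to about 7 N with steady resistance, stays where it is left, stops dead at 0.008
- sponge: Bystander: yellow sponge block, 105 x 65 x 36 mm; origin at the centre of its underside
- slab: Bystander: round clay slab, diameter 116, height 14 mm; origin at the centre of its underside
- slip_jar: Bystander: closed brown jar, diameter 72, height 110 mm; origin at the centre of its underside
- tool_mug: Bystander: blue mug of modelling tools, diameter 76, height with the tools 190 mm; origin at the centre of its underside
- spatula: Bystander: wooden-handled spatula lying flat, about 240 mm long
- plaster_block: Bystander: white plaster block, 90 x 130 x 50 mm; origin at the centre of its underside
- bowl: Bystander: clay bowl, diameter 110, height 50 mm; origin at the centre of its underside

How it is judged:
On the way, in this order (a step that is already met when the one before it is completed fails the run):
1. the lid lies squarely on the tub, plug in the mouth, and is let go (z of lid_seat in the frame of tub_rim between -0.004 and 0.004 m and horizontal distance between lid_seat and tub_rim below 0.01 m and angle between the z axis of lid_seat and the z axis of tub_rim, either way round below 0.05 rad and angle between tub_rim's own z axis and vertical below 0.05 rad and contact force between the fingers and lid below 0.3 N), for 0.3 s.
2. all six clips are pressed home with the lid on the tub (z of lid_seat in the frame of tub_rim between -0.004 and 0.004 m and horizontal distance between lid_seat and tub_rim below 0.01 m and angle between the z axis of lid_seat and the z axis of tub_rim, either way round below 0.05 rad and angle between tub_rim's own z axis and vertical below 0.05 rad and value of joint each of clip0, clip1, clip2, clip3, clip4, clip5 above 0.0062 m), for 0.1 s.
At the end, for the whole second after the job is handed in: The lid lies on the upright tub, its flange within 4 mm of the rim plane, within 10 mm of centre and level with the rim within 3 degrees, at rest and let go; all six clips are pressed at least 6.2 of their 8 mm; the tub stands within 30 mm of where it began (all of step 2 and contact force between the fingers and lid below 0.3 N and distance of tub_rim from where it was at the start of the episode below 0.03 m and linear speed of lid below 0.02 m/s); the robot touches nothing.
It fails at once if the lid is dropped (it falls faster than 0.6 m/s with nothing holding it) (linear speed of lid above 0.6 m/s and contact force between each of the arm, the fingers and lid below 0.1 N).
It fails at once if the tub is shoved more than 40 mm (distance of tub_rim from where it was at the start of the episode above 0.04 m).
It fails at once if another thing on the table is moved more than 40 mm (distance of any of sponge, slab, slip_jar, tool_mug, spatula, plaster_block, bowl from where it was at the start of the episode above 0.04 m).
It also fails if it takes over 69 s, if anything falls off the work surface, if the arm or the gripper's body presses on something with over 40 N, if the wrist force passes 120 N, or if a joint passes its speed limit or range.

## Working session

There is one attempt and no reset: what is moved stays moved. The work goes in short steps, Python scripts to look and compute and a tool call to move; the robot and the scene stay as the last step left them, time stands still between calls to the robot, and variables do not carry over. Pictures are saved under pics/ and viewed, at most 10 in all, crops included, and the job is handed in when it is done.

Besides the shell and the picture viewer there is one more tool, called after "Emit:" as a command line: name --argument value ..., lists and objects as JSON in quotes. drive_tool: Moves the arm, as the interface text tells. Its arguments: {"type":"object","properties":{"deltas":{"type":"array"},"force":{"type":"number"}},"required":["deltas"]}

```bash
mkdir -p pics; cat > h.py <<'E'
import numpy as np,cv2
from cell import sense,get_image,job_done
def grab(n,f=None):
    d=get_image(n)
    if f: cv2.imwrite('pics/'+f,d['color'])
    return d
def ray(d,u,v):
    E=np.array(d['extrinsics']);R,t=E[:3,:3],E[:3,3]
    return -R.T@t, R.T@np.array([(u-d['cx'])/d['fx'],(v-d['cy'])/d['fy'],1])
def onz(d,u,v,z):
    o,r=ray(d,u,v);return o+r*(z-o[2])/r[2]
def proj(d,p):
    E=np.array(d['extrinsics']);c=E[:3,:3]@np.array(p)+E[:3,3]
    return np.array([d['fx']*c[0]/c[2]+d['cx'],d['fy']*c[1]/c[2]+d['cy']])
def tri(*dv):
    A=np.zeros((3,3));b=np.zeros(3)
    for d,u,v in dv:
        o,r=ray(d,u,v);r=r/np.linalg.norm(r);P=np.eye(3)-np.outer(r,r);A+=P;b+=P@o
    return np.linalg.solve(A,b)
E
python3 - <<'E'
from h import *
a=[]
for n in ['scene','top']:
    d=grab(n);a.append(d['color']);E=np.array(d['extrinsics']);print(n,d['fx'],(-E[:3,:3].T@E[:3,3]).round(3),E[2,:3].round(2))
    cv2.imwrite(f'pics/{n}0.png',cv2.resize(d['color'],(800,600)))
print(sense())
E
```

```text
scene 363.19622176887015 [ 0.885 -0.595  0.844] [-0.33  0.56 -0.76]
top 470.7338299732374 [ 0.377 -0.034  1.501] [ 0.13 -0.   -0.99]
{'t': 0.1, 'q': array([ 1.10651240e+00,  4.94135972e-01,  1.34605695e+00, -3.17598009e-05,
        1.30248149e+00, -9.55051624e-02]), 'joint_velocities': array([ 0.00047465,  0.00089952, -0.00196476, -0.00268942,  0.00056233,
        0.00055654]), 'joint_efforts': array([-1.35142745e-04, -8.83597541e+01, -3.84557354e+01, -3.07612572e-04,
        5.36968815e-03, -7.81581434e-06]), 'ee_pos': array([0.22515722, 0.58267491, 0.20975475]), 'orientation': array([-3.14051290e+00, -7.26822980e-05,  2.77282229e+00]), 'contact_force': array([-0.53266803, -0.48864815,  0.49236406]), 'ft_torque': array([-0.05595443,  0.02413998, -0.00313441]), 'finger_force': 0.0, 'width': 0.08531789750397961}
```

View pics/top0.png

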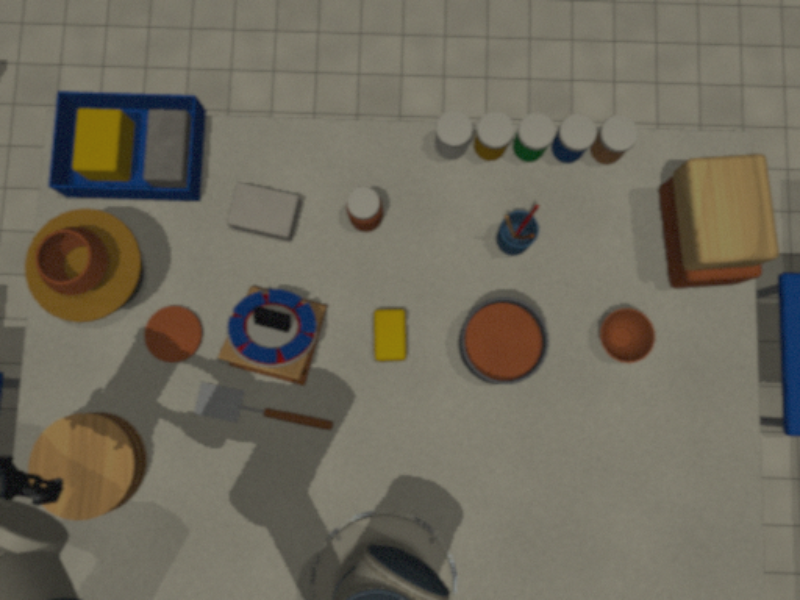

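View pics/scene0.png

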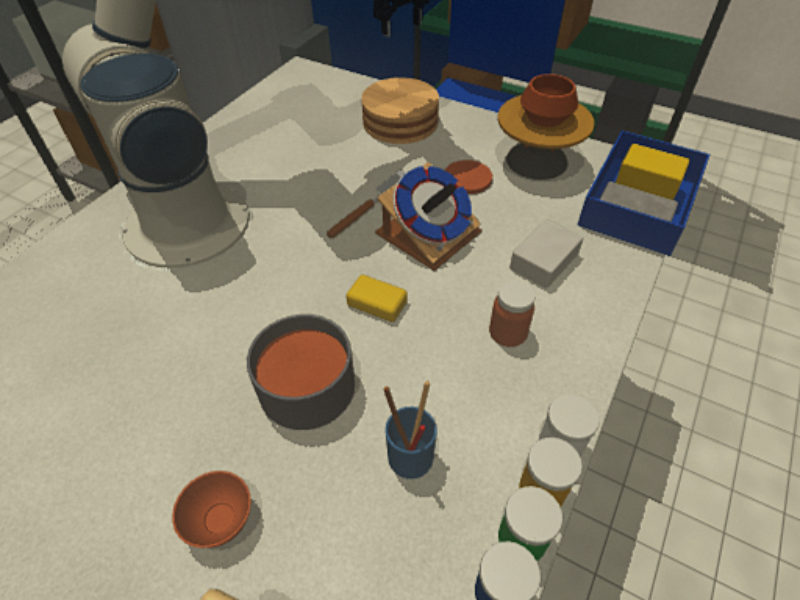

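```bash
python3 - <<'E'
from h import *
t,s=grab('top'),grab('scene')
def blob(d,lo,hi,box):
    x0,y0,x1,y1=box
    m=cv2.inRange(cv2.cvtColor(d['color'],cv2.COLOR_BGR2HSV),lo,hi);k=np.zeros_like(m);k[y0:y1,x0:x1]=m[y0:y1,x0:x1]
    c=cv2.findContours(k,cv2.RETR_EXTERNAL,cv2.CHAIN_APPROX_NONE)[0];return max(c,key=cv2.contourArea)
f=.64
bt=(135,175,215,245);bs=(240,95,315,165)
et,es=[cv2.fitEllipse(cv2.convexHull(blob(d,(105,90,30),(130,255,255),b))) for d,b in((t,bt),(s,bs))]
print('ring',et,es)
L=tri((t,*et[0]),(s,*es[0]));print('ringcentre',L, proj(t,L),proj(s,L))
for d,b in((t,(158,190,190,215)),(s,(265,110,296,142))):
    c=blob(d,(0,0,0),(180,255,45),b);r=cv2.minAreaRect(c);print('bar',r,cv2.contourArea(c));print(cv2.boxPoints(r).round(1).tolist())
for d,b in((t,(285,185,360,250)),(s,(150,195,235,280))):
    c=blob(d,(0,90,40),(20,255,255),b);print('clay',cv2.fitEllipse(c))
    x0,y0,x1,y1=b;hsv=cv2.cvtColor(d['color'],cv2.COLOR_BGR2HSV);print(hsv[(y0+y1)//2,x0:x1:2].tolist())
cv2.imwrite('pics/crop.png',np.hstack([cv2.resize(t['color'][165:250,125:235],None,fx=3.5,fy=3.5,interpolation=2),cv2.resize(t['color'][165:250,285:365],None,fx=3.5,fy=3.5,interpolation=2)]))
E
```

```text
ring ((183.64300537109375, 206.0225830078125), (33.47900390625, 44.00311279296875), 163.36822509765625) ((283.40911865234375, 136.63320922851562), (31.736127853393555, 40.31439971923828), 57.39633560180664)
ringcentre [0.5147958  0.20865885 0.07739448] [181.61729625 202.585355  ] [279.63533395 137.25310079]
bar ((173.478515625, 203.57736206054688), (25.104995727539062, 10.598697662353516), 15.5241117477417) 218.5
[[160.0, 205.3000030517578], [162.8000030517578, 195.10000610351562], [187.0, 201.8000030517578], [184.1999969482422, 212.0]]
bar ((280.3500061035156, 126.45001220703125), (6.051700115203857, 24.38220977783203), 52.12501525878906) 119.0
[[268.8999938964844, 131.5], [288.1000061035156, 116.5999984741211], [291.79998779296875, 121.4000015258789], [272.6000061035156, 136.3000030517578]]
clay ((321.85546875, 217.89230346679688), (48.51041793823242, 50.1835823059082), 138.7177734375)
[[26, 31, 117], [23, 37, 117], [27, 39, 119], [23, 37, 118], [24, 30, 84], [24, 22, 58], [7, 96, 77], [10, 166, 112], [11, 179, 114], [11, 174, 114], [11, 171, 115], [11, 179, 114], [11, 173, 112], [
[... 442 characters left out ...]
76721191406, 58.373538970947266), 74.8565673828125)
[[25, 41, 188], [23, 42, 189], [24, 44, 192], [25, 42, 190], [24, 35, 109], [26, 22, 92], [19, 41, 50], [10, 154, 96], [9, 169, 160], [10, 170, 159], [10, 169, 155], [9, 169, 155], [10, 173, 153], [9, 174, 155], [9, 170, 153], [9, 171, 155], [9, 171, 158], [10, 172, 156], [9, 171, 157], [9, 174, 155], [9, 172, 157], [10, 174, 157], [9, 176, 159], [9, 172, 159], [9, 176, 158], [10, 178, 153], [9, 173, 158], [9, 174, 154], [10, 176, 158], [9, 174, 158], [9, 174, 155], [10, 171, 155], [9, 172, 154], [10, 174, 160], [9, 145, 139], [40, 8, 93], [18, 62, 49], [18, 52, 49], [24, 45, 114], [26, 45, 164], [24, 45, 166], [24, 41, 188], [26, 41, 185]]
```

View pics/crop.png

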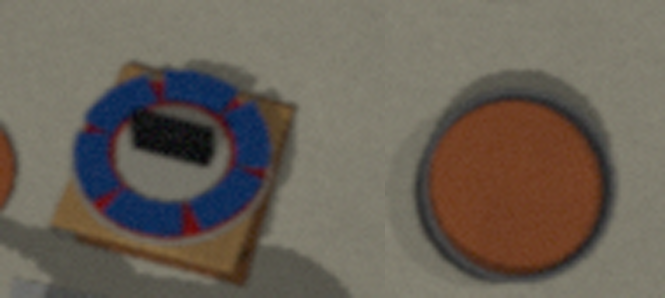

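```bash
python3 - <<'E'
from h import *
t,s=grab('top'),grab('scene')
def pick(m,box):
    x0,y0,x1,y1=box;k=np.zeros_like(m);k[y0:y1,x0:x1]=m[y0:y1,x0:x1]
    return cv2.convexHull(max(cv2.findContours(k,cv2.RETR_EXTERNAL,cv2.CHAIN_APPROX_NONE)[0],key=cv2.contourArea))
def blue(d):
    c=d['color'].astype(int);return ((c[...,0]-c[...,1]>12)&(c[...,0]-c[...,2]>12)).astype(np.uint8)
E=[]
for d,b in((t,(135,175,215,245)),(s,(240,95,315,165))):
    h=pick(cv2.morphologyEx(blue(d),cv2.MORPH_CLOSE,np.ones((7,7))),b);E.append(cv2.fitEllipse(h));print(E[-1],cv2.boundingRect(h))
L=tri((t,*E[0][0]),(s,*E[1][0]));print('ringcentre',L,proj(t,L),proj(s,L))
# bar: corresponding end centres of the top face: average of both views
for d in (t,s):
    c=d['color'].max(2);m=((c<45)).astype(np.uint8)
    h=pick(m,(155,190,192,216) if d is t else (262,110,300,142));print('bar',cv2.minAreaRect(h),h[:,0].tolist())
for d,uv in((t,(321.86,217.9)),(s,(191.9,231.97))):
    p=onz(d,*uv,.1);q=onz(d,*uv,.068);o,_=ray(d,*uv);print('tub',p,q,'cam',o)
E
```

```text
((173.72584533691406, 208.10491943359375), (46.77699661254883, 56.101043701171875), 82.36114501953125) (146, 185, 57, 48)
((277.37371826171875, 129.52285766601562), (42.38788986206055, 52.20718765258789), 133.83726501464844) (254, 106, 48, 48)
ringcentre [0.49613996 0.22978363 0.08616125] [173.81489557 208.24689052] [277.5285197  129.49328213]
bar ((173.3672332763672, 203.49795532226562), (24.80002784729004, 10.693000793457031), 14.931418418884277) [[166, 196], [181, 200], [185, 202], [185, 208], [184, 210], [183, 211], [182, 211], [177, 210], [166, 207], [164, 206], [163, 205], [162, 199], [162, 198], [164, 196]]
bar ((280.3500061035156, 126.45001220703125), (6.051700115203857, 24.38220977783203), 52.12501525878906) [[288, 118], [290, 119], [290, 121], [289, 123], [282, 129], [274, 135], [272, 135], [270, 133], [270, 132], [276, 126], [285, 119], [287, 118]]
tub [ 0.47894925 -0.21495691  0.1       ] [ 0.48127869 -0.21909991  0.068     ] cam [ 0.37694606 -0.03353972  1.50124324]
tub [ 0.49499133 -0.23342383  0.1       ] [ 0.47821703 -0.21788508  0.068     ] cam [ 0.88513103 -0.59482726  0.84426221]
```

Emit:
drive_tool --deltas '[-0.96, -0.58, -0.9, 0, -1, -0.96, -0.58, -0.9, 0, -1, -0.96, -0.58, -0.9, 0, -1, -0.96, -0.58, -0.9, 0, -1, -0.96, -0.58, 0, 0, -1, -0.96, -0.58, 0, 0, -1, -0.96, -0.58, 0, 0, -1, -0.96, -0.58, 0, 0, -1]'

```text
t: 0.97
ee_pos: [0.3632, 0.4044, 0.3004]
orientation: [3.141, 0.0, 2.773]
contact_force: [1.0, -0.4, -0.3]
width: 0.0854
finger_force: 0.0
```

Emit:
drive_tool --deltas '[-0.96, -0.58, 0, 0, -1, -0.96, -0.58, 0, 0, -1, -0.96, -0.58, 0, 0, -1, -0.96, -0.58, 0, 0, -1, -0.96, -0.58, 0, 0, -1, -0.96, -0.58, 0, 0, -1, -0.96, -0.58, 0, -0.68, -1, -0.96, -0.58, 0, -0.68, -1, 0, 0, 0, 0, -1, 0, 0, 0, 0, -1]'

```text
t: 1.8
ee_pos: [0.5017, 0.2281, 0.3001]
orientation: [-3.141, -0.0, 2.879]
contact_force: [-0.9, 0.3, 0.4]
width: 0.0857
finger_force: 0.0
```

```bash
python3 - <<'E'
from h import *
d=grab('wrist','w1.png');E=np.array(d['extrinsics']);print(d['fx'],(-E[:3,:3].T@E[:3,3]).round(4),E[:3,:3].round(2).tolist());s=sense();print(s['ee_pos'],s['orientation'],s['q'])
E
```

```text
309.3919738119231 [0.4203 0.2496 0.4639] [[0.26, 0.97, -0.0], [0.91, -0.25, 0.33], [0.32, -0.09, -0.94]]
[0.5010095  0.2288552  0.30015197] [-3.14154531e+00 -4.31745705e-04  2.87994001e+00] [ 3.19938297e-01  3.10885845e-01  1.39429543e+00  1.99411821e-04
  1.43679815e+00 -9.89232078e-01]
```

View pics/w1.png

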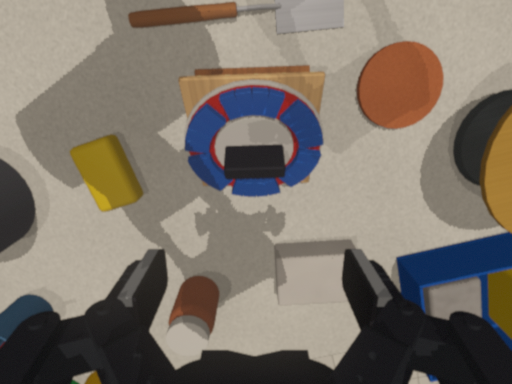

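```bash
python3 - <<'E'
from h import *
d=grab('wrist');img=d['color'];m=(img.max(2)<50).astype(np.uint8);k=np.zeros_like(m);k[135:190,215:297]=m[135:190,215:297]
c=max(cv2.findContours(k,cv2.RETR_EXTERNAL,cv2.CHAIN_APPROX_NONE)[0],key=cv2.contourArea);print(cv2.boundingRect(c),cv2.minAreaRect(c))
print(img[140:185:2,255].max(1).tolist())
i=img.astype(int);b=(((i[...,0]-i[...,1]>12)&(i[...,0]-i[...,2]>12))*255).astype(np.uint8);b[:70]=0;b[205:]=0;b[:,:170]=0;b[:,335:]=0
h=cv2.convexHull(np.vstack([x for x in cv2.findContours(b,cv2.RETR_EXTERNAL,cv2.CHAIN_APPROX_NONE)[0] if len(x)>20]));print(cv2.fitEllipse(h))
t=.5236;az=-.262;e=np.array([np.cos(az),np.sin(az),0]);Z=np.array([0,0,1.])
x=e*np.cos(t)-Z*np.sin(t);z=e*np.sin(t)+Z*np.cos(t);y=np.cross(z,x)
g=np.array([.503,.228,.099])
for n,o in(('base',-9*x-20*z),('far top',9*x+20*z),('near top',-9*x+20*z),('endL',35*y+20*z),('endR',-35*y+20*z),('ring22',-14*z)):print(n,proj(d,g+o*.001))
ct,cs=grab('top'),grab('scene')
print('tri ring', tri((ct,173.73,208.1),(cs,277.37,129.52),(d,*cv2.fitEllipse(h)[0])))
# tri the bar centre from top image
print('pred top blob',proj(ct,g-9e-3*x),proj(cs,g+.01*z))
E
```

```text
(224, 146, 60, 33) ((253.25259399414062, 162.33056640625), (30.9838809967041, 59.16276550292969), 88.15238952636719)
[147, 154, 158, 82, 37, 35, 36, 37, 37, 36, 36, 37, 35, 37, 43, 44, 37, 38, 38, 54, 110, 124, 137]
((252.8511505126953, 142.61526489257812), (108.6769027709961, 138.12799072265625), 86.82422637939453)
base [254.69713358 138.94193046]
far top [254.7151414  172.73835628]
near top [254.71042783 161.86376834]
endL [284.7968217  167.38640234]
endR [224.63512387 167.42129108]
ring22 [254.70147438 147.7445269 ]
tri ring [0.49392827 0.23015488 0.08431634]
pred top blob [172.66635658 207.9480271 ] [280.64729785 125.88519774]
```

```bash
python3 - <<'E'
from h import *
d,t,s=grab('wrist'),grab('top'),grab('scene')
g=tri((d,253.7,162.5),(t,173.4,203.5));print(g,proj(d,g),proj(t,g),proj(s,g))
for z in(.09,.095,.1,.105):print(z,onz(d,253.7,162.5,z),onz(t,173.4,203.5,z))
# scene bar mask
c=s['color'];k=np.zeros(c.shape[:2],np.uint8);k[108:146,258:304]=(c[108:146,258:304].max(2)<75)&(c[108:146,258:304].max(2)-c[108:146,258:304].min(2)<18)
h=max(cv2.findContours(k,0,1)[0],key=cv2.contourArea);print(cv2.minAreaRect(h),cv2.contourArea(h))
print(c[108:146,280].tolist())
E
```

```text
[0.50761481 0.22666151 0.11223443] [253.96951388 162.7678581 ] [173.47476491 203.63054183] [280.64378388 124.7258836 ]
0.09 [0.51279285 0.22488513 0.09      ] [0.51009407 0.2310722  0.09      ]
0.095 [0.51153991 0.22523475 0.095     ] [0.50962233 0.23013469 0.095     ]
0.1 [0.51028696 0.22558438 0.1       ] [0.50915059 0.22919718 0.1       ]
0.105 [0.50903402 0.22593401 0.105     ] [0.50867885 0.22825966 0.105     ]
((280.3171081542969, 126.64634704589844), (6.715472221374512, 24.987802505493164), 51.34019470214844) 135.0
[[95, 42, 25], [98, 52, 36], [104, 58, 41], [101, 56, 39], [102, 56, 39], [104, 57, 40], [98, 53, 38], [70, 42, 33], [46, 30, 25], [78, 86, 116], [121, 140, 151], [131, 149, 151], [131, 148, 153], [130, 149, 153], [84, 95, 99], [34, 37, 41], [24, 28, 30], [30, 32, 35], [33, 37, 38], [31, 34, 35], [31, 36, 38], [28, 30, 33], [28, 32, 34], [50, 55, 59], [85, 95, 99], [91, 104, 108], [89, 102, 105], [88, 100, 105], [85, 97, 101], [85, 96, 100], [101, 115, 119], [108, 124, 128], [105, 119, 123], [105, 118, 122], [108, 124, 131], [84, 105, 110], [82, 61, 57], [111, 56, 30]]
```

Emit:
drive_tool --deltas '[-0.5, 0, 0, 0, -1, 0, 0, 1, 0, -1, 0, 0, 1, 0, -1, 0, 0, 1, 0, -1, 0, 0, 1, 0, -1, 0, 0, 1, 0, -1, 0, 0, 1, 0, -1, 0, 0, 0.8, 0, -1, 0, 0, 0.6, 0, -1, 0, 0, 0.4, 0, -1]' --force 25

```text
t: 2.98
ee_pos: [0.513, 0.2258, 0.1035]
orientation: [-3.141, -0.001, 2.882]
contact_force: [0.3, -0.8, 0.0]
width: 0.0853
finger_force: 0.0
```

Emit:
drive_tool --deltas '[0, 0, 0.3, 0, -1, 0, 0, 0.3, 0, -1, 0, 0, 0, 0, -1]'

```text
t: 3.23
ee_pos: [0.513, 0.2258, 0.0894]
orientation: [-3.141, -0.001, 2.882]
contact_force: [-0.5, -0.7, -0.1]
width: 0.0851
finger_force: 0.0
```

```bash
python3 - <<'E'
from h import *
d=grab('wrist');s=grab('scene')
a=cv2.resize(d['color'],(512,384));b=cv2.resize(s['color'][80:180,225:325],(288,288),interpolation=2);b=cv2.copyMakeBorder(b,0,96,0,0,0);cv2.imwrite('pics/w2.png',np.hstack([a,b]))
E
```

```text
(no output)
```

View pics/w2.png

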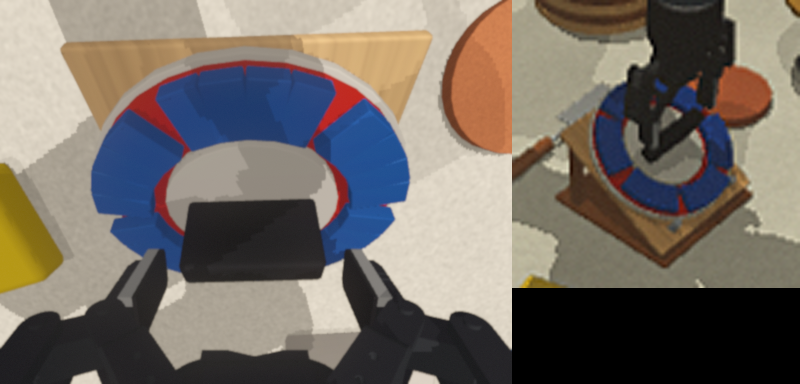

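Emit:
drive_tool --deltas '[0, 0, 0, 0, 1, 0, 0, 0, 0, 1, 0, 0, 0, 0, 1, 0, 0, 0, 0, 1, 0, 0, 0, 0, 1, 0, 0, 0, 0, 1]' --force 30

```text
t: 3.83
ee_pos: [0.5136, 0.2259, 0.0912]
orientation: [3.141, 0.001, 2.882]
contact_force: [-1.5, -3.1, 5.1]
width: 0.0691
finger_force: 32.6
```

Emit:
drive_tool --deltas '[-0.2, 0, -0.35, 0, 1, -0.2, 0, -0.35, 0, 1, -0.2, 0, -0.35, 0, 1, -0.2, 0, -0.35, 0, 1, -0.1, 0, -0.6, 0, 1, 0, 0, -0.7, 0, 1, 0, 0, -0.7, 0, 1, 0, 0, -0.7, 0, 1, 0, 0, -0.7, 0, 1, 0, 0, -0.2, 0, 1]'

```text
t: 4.67
ee_pos: [0.5359, 0.2204, 0.2182]
orientation: [3.14, 0.003, 2.882]
contact_force: [0.7, 0.2, -2.7]
width: 0.0687
finger_force: 36.3
```

```bash
python3 - <<'E'
from h import *
d=grab('wrist');s=grab('scene');print(sense()['ft_torque'])
a=cv2.resize(d['color'],(512,384));b=cv2.resize(s['color'][60:180,215:311],(288,360),interpolation=2);b=cv2.copyMakeBorder(b,0,24,0,0,0);cv2.imwrite('pics/w3.png',np.hstack([a,b]))
E
```

```text
[-0.06340703 -0.09703459 -0.02162568]
```

View pics/w3.png

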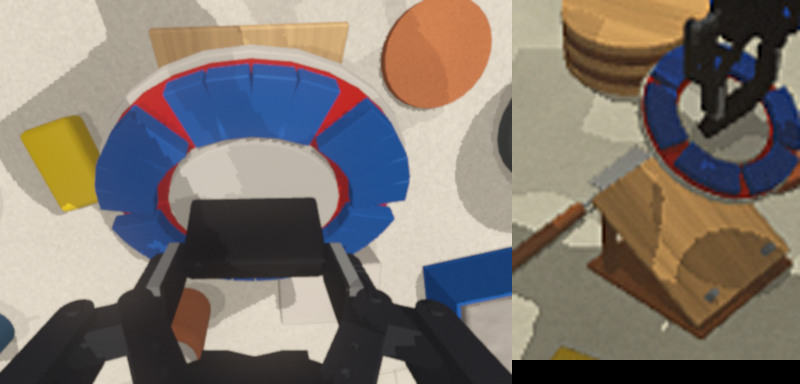

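Emit:
drive_tool --deltas '[-0.1, -0.4, -0.4, 0, 1, -0.2, -0.7, -0.4, 0, 1, -0.2, -0.9, -0.4, 0, 1, -0.2, -1, -0.2, 0, 1, -0.2, -1, 0, 0, 1, -0.2, -1, 0, 0, 1, -0.2, -0.9, 0, 0, 1, -0.2, -0.7, 0, 0, 1, -0.1, -0.3, 0, 0, 1, 0, 0, 0, 0, 1]'

```text
t: 5.6
ee_pos: [0.5288, 0.0414, 0.2498]
orientation: [-3.141, -0.001, 2.88]
contact_force: [-0.1, 0.2, -3.2]
width: 0.0687
finger_force: 36.4
```

```bash
python3 - <<'E'
from h import *
d=grab('wrist','w4.png');c=d['color'];hsv=cv2.cvtColor(c,cv2.COLOR_BGR2HSV)
T=np.array([.481,-.219,.1]);print(proj(d,T),sense()['ee_pos'])
m=cv2.inRange(hsv,(0,100,40),(20,255,255));cs=sorted(cv2.findContours(m,0,1)[0],key=cv2.contourArea)[-3:]
for k in cs:print(cv2.boundingRect(k),cv2.contourArea(k),cv2.fitEllipse(k))
E
```

```text
[  8.66943277 184.40069643] [0.52888296 0.04253462 0.24983569]
(120, 58, 248, 71) 1733.5 ((246.97206115722656, 98.82603454589844), (75.72245788574219, 213.60812377929688), 87.58259582519531)
(0, 112, 83, 123) 7816.5 ((35.76022720336914, 179.30836486816406), (82.94747924804688, 128.9824981689453), 161.81431579589844)
(330, 0, 182, 141) 17995.5 ((423.5492248535156, 56.261383056640625), (148.1395721435547, 186.04298400878906), 95.09620666503906)
```

View pics/w4.png

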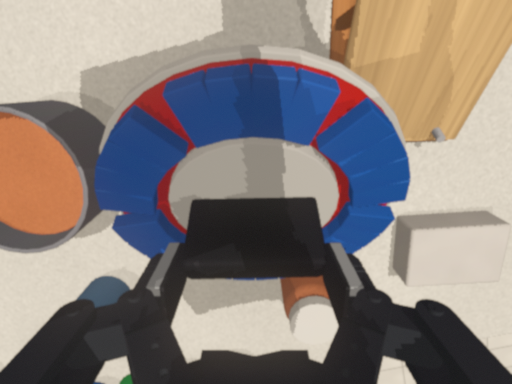

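```bash
python3 - <<'E'
from h import *
from scipy.optimize import least_squares as ls
d=grab('wrist');t=grab('top')
def fit(d,box,sel,az):
    hsv=cv2.cvtColor(d['color'],cv2.COLOR_BGR2HSV);m=cv2.inRange(hsv,(0,100,40),(20,255,255));x0,y0,x1,y1=box
    k=np.zeros_like(m);k[y0:y1,x0:x1]=m[y0:y1,x0:x1];c=max(cv2.findContours(k,0,1)[0],key=cv2.contourArea)[:,0]
    c=c[sel(c)];P=np.array([onz(d,*p,.1)[:2] for p in c])
    r=ls(lambda q:np.hypot(*(P-q[:2]).T)-q[2],[.48,-.22,.078],loss='soft_l1',f_scale=.001);f=ls(lambda q:np.hypot(*(P-q).T)-.078,[.48,-.22],loss='soft_l1',f_scale=.001)
    print(len(c),r.x,f.x,np.abs(f.fun).mean())
fit(d,(0,100,95,240),lambda c:(c[:,0]>35)&(c[:,1]<225),0)
fit(d,(0,100,95,240),lambda c:(c[:,0]>55)&(c[:,1]<215),0)
# top: side toward camera (camera nadir direction): image right is -y; camera at y -.034 -> tub's left & lower side
o=np.array(proj(t,[.481,-.219,.1]));n=np.array(proj(t,[.377,-.034,.1]))-o;n/=np.linalg.norm(n)
fit(t,(285,185,360,250),lambda c:((c-o)@n>8),0)
E
```

```text
105 [ 0.48116703 -0.21813826  0.07674845] [ 0.48103247 -0.21950997] 0.0002772969965763877
75 [ 0.48065587 -0.22010207  0.0786744 ] [ 0.48076806 -0.21940278] 0.0002648410976018469
58 [ 0.48038798 -0.21520687  0.07359304] [ 0.48290207 -0.21992237] 0.0012126137759611336
```

```bash
python3 - <<'E'
from h import *
d=grab('wrist');s=sense();p=s['ee_pos'];yaw=s['orientation'][2];print(p,yaw)
e=-np.array([np.cos(yaw),np.sin(yaw),0]);Z=np.array([0,0,1.])
c=d['color'].max(2);print('col256',[(r,int(c[r,256])) for r in range(186,290,3)])
for deg in(22,26,30):
  t=np.radians(deg);x=e*np.cos(t)-Z*np.sin(t);z=e*np.sin(t)+Z*np.cos(t);y=np.cross(z,x)
  g=p-.0046*e+.0128*Z
  print(deg,[(n,proj(d,g+o*.001).round(1).tolist()) for n,o in(('base',-9*x-20*z),('neartop',-9*x+20*z),('fartop',9*x+20*z),('L',35*y-9*x+20*z),('R',-35*y-9*x+20*z),('flange near',-86*x-30*z),('hub near',-48*x-20*z))])
b=d['color'].astype(int);print('col255 ring',[(r,b[r,250].tolist()) for r in range(38,72,3)],[(r,b[r,250].tolist()) for r in range(126,146,3)])
E
```

```text
[0.52900923 0.04388859 0.25004073] 2.8822170078201825
col256 [(186, 142), (189, 143), (192, 143), (195, 143), (198, 86), (201, 39), (204, 36), (207, 38), (210, 34), (213, 35), (216, 34), (219, 32), (222, 34), (225, 32), (228, 31), (231, 31), (234, 29), (237, 30), (240, 28), (243, 30), (246, 30), (249, 30), (252, 31), (255, 31), (258, 35), (261, 37), (264, 37), (267, 40), (270, 40), (273, 43), (276, 45), (279, 127), (282, 166), (285, 168), (288, 166)]
22 [('base', [255.7, 197.1]), ('neartop', [255.9, 254.2]), ('fartop', [255.9, 275.5]), ('L', [329.3, 254.1]), ('R', [182.6, 254.3]), ('flange near', [255.7, 51.9]), ('hub near', [255.7, 139.0])]
26 [('base', [255.7, 196.1]), ('neartop', [255.9, 257.0]), ('fartop', [255.9, 275.9]), ('L', [329.0, 256.9]), ('R', [182.9, 257.1]), ('flange near', [255.8, 52.0]), ('hub near', [255.8, 140.5])]
30 [('base', [255.7, 195.3]), ('neartop', [255.9, 259.6]), ('fartop', [255.8, 276.0]), ('L', [328.7, 259.6]), ('R', [183.2, 259.7]), ('flange near', [255.9, 53.3]), ('hub near', [255.8, 142.7])]
col255 ring [(38, [150, 164, 172]), (41, [146, 159, 168]), (44, [137, 150, 158]), (47, [130, 140, 148]), (50, [131, 142, 149]), (53, [127, 138, 145]), (56, [123, 134, 143]), (59, [47, 50, 134]), (62, [41, 41, 132]), (65, [56, 46, 118]), (68, [72, 50, 94]), (71, [88, 55, 67])] [(126, [108, 62, 36]), (129, [107, 61, 33]), (132, [109, 62, 37]), (135, [107, 62, 39]), (138, [125, 131, 138]), (141, [129, 139, 146]), (144, [128, 138, 145])]
```

Emit:
drive_tool --deltas '[-0.1, -0.5, 0, 0, 1, -0.2, -0.9, 0, 0, 1, -0.2, -1, 0, 0, 1, -0.2, -1, 0, 0, 1, -0.2, -1, 0, 0, 1, -0.2, -1, 0, 0, 1, -0.2, -1, 0, 0, 1, -0.2, -1, 0, 0, 1, -0.2, -1, 0, 0, 1, -0.1, -0.8, 0.2, 0, 1]'

```text
t: 6.63
ee_pos: [0.5139, -0.1926, 0.2459]
orientation: [-3.141, 0.002, 2.882]
contact_force: [0.6, -1.0, -1.9]
width: 0.0689
finger_force: 36.4
```

Emit:
drive_tool --deltas '[-0.1, -0.8, 0.3, 0, 1, -0.07, -0.5, 0.5, 0, 1, 0, -0.18, 0.5, 0, 1, 0, 0, 0.3, 0, 1, 0, 0, 0.2, 0, 1, 0, 0, 0, 0, 1, 0, 0, 0, 0, 1, 0, 0, 0, 0, 1]'

```text
t: 7.3
ee_pos: [0.5086, -0.2272, 0.2009]
orientation: [-3.141, 0.001, 2.882]
contact_force: [-0.6, 0.5, -3.3]
width: 0.0687
finger_force: 36.4
```

Emit:
drive_tool --deltas '[0, 0, 0.5, 0, 1, 0, 0, 0.5, 0, 1, 0, 0, 0.3, 0, 1, 0, 0, 0.1, 0, 1, 0, 0, 0.1, 0, 1, 0, 0, 0, 0, 1]' --force 22

```text
t: 7.8
ee_pos: [0.5083, -0.2275, 0.1629]
orientation: [-3.142, 0.0, 2.882]
contact_force: [-0.6, 0.0, -2.4]
width: 0.0687
finger_force: 36.4
```

```bash
python3 - <<'E'
from h import *
d=grab('wrist');s=grab('scene');print(sense()['contact_force'])
a=d['color'];b=cv2.resize(s['color'][185:281,135:231],(288,288),interpolation=2);b=cv2.copyMakeBorder(b,0,96,0,0,0);cv2.imwrite('pics/w5.png',np.hstack([a,b]))
E
```

```text
[ 0.75918612 -1.14716873 -3.30974026]
```

View pics/w5.png

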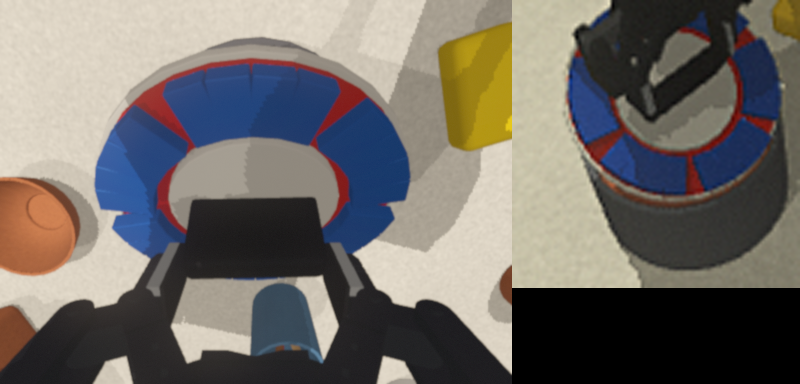

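Emit:
drive_tool --deltas '[0, 0, 0.1, 0, 1, 0, 0, 0.1, 0, 1, 0.06, 0, 0.1, 0, 1, 0.1, 0, 0.1, 0, 1, 0.1, 0, 0.1, 0, 1, 0, 0, 0, 0, 1]'

```text
t: 8.4
ee_pos: [0.5009, -0.2256, 0.1501]
orientation: [3.142, -0.001, 2.882]
contact_force: [-4.0, 1.9, 5.3]
width: 0.0685
finger_force: 38.4
```

```bash
cat > bar.py <<'E'
from h import *
d=grab('wrist');c=d['color'].max(2);q=c[150:320,256]
r=np.where(q<60)[0]+150;print('bar rows',r.min(),r.max());s=sense();print(s['ee_pos'],s['contact_force'].round(1),s['ft_torque'].round(2))
p=s['ee_pos'];yaw=s['orientation'][2];e=-np.array([np.cos(yaw),np.sin(yaw),0]);Z=np.array([0,0,1.])
for deg in(0,5,10,15,20,25,30):
  t=np.radians(deg);x=e*np.cos(t)-Z*np.sin(t);z=e*np.sin(t)+Z*np.cos(t);t0=.5236
  P=p-.003*e+.0128*Z+.006*(e*np.sin(t0)+Z*np.cos(t0));g=P-.006*z
  print(deg,[round(proj(d,g+o*.001)[1],1) for o in(-9*x-20*z,-9*x+20*z,9*x+20*z,-86*x-30*z)])
b=d['color'].astype(int)[:,256];print('white/red edge',[r for r in range(0,150) if b[r,2]-b[r,1]>40][:1],'blue',[r for r in range(0,150) if b[r,0]-b[r,2]>30][:1])
E
python3 bar.py
```

```text
bar rows 203 278
[ 0.50120354 -0.22566212  0.15031069] [-3.3  1.4  5.6] [0.19 0.41 0.06]
0 [np.float64(212.0), np.float64(245.5), np.float64(277.3), np.float64(76.9)]
5 [np.float64(209.2), np.float64(248.6), np.float64(278.3), np.float64(71.1)]
10 [np.float64(206.6), np.float64(251.7), np.float64(279.0), np.float64(66.1)]
15 [np.float64(204.2), np.float64(254.7), np.float64(279.5), np.float64(62.1)]
20 [np.float64(202.1), np.float64(257.7), np.float64(279.7), np.float64(59.3)]
25 [np.float64(200.2), np.float64(260.5), np.float64(279.6), np.float64(58.0)]
30 [np.float64(198.6), np.float64(263.3), np.float64(279.3), np.float64(58.5)]
white/red edge [61] blue [65]
```

Emit:
drive_tool --deltas '[0.1, 0, 0.1, 0, 1, 0.1, 0, 0.1, 0, 1, 0.1, 0, 0.1, 0, 1, 0.1, 0, 0.1, 0, 1, 0.06, 0, 0.08, 0, 1, 0, 0, 0, 0, 1]'

```text
t: 8.95
ee_pos: [0.4901, -0.2228, 0.138]
orientation: [3.142, -0.001, 2.882]
contact_force: [-3.3, 0.8, 2.8]
width: 0.0688
finger_force: 39.3
```

```bash
python3 bar.py
```

```text
bar rows 211 282
[ 0.49047309 -0.22286646  0.13817956] [-1.5  1.6  2.3] [ 0.09  0.19 -0.01]
0 [np.float64(212.1), np.float64(245.6), np.float64(277.3), np.float64(76.9)]
5 [np.float64(209.3), np.float64(248.7), np.float64(278.3), np.float64(71.1)]
10 [np.float64(206.6), np.float64(251.7), np.float64(279.0), np.float64(66.2)]
15 [np.float64(204.3), np.float64(254.8), np.float64(279.5), np.float64(62.2)]
20 [np.float64(202.1), np.float64(257.7), np.float64(279.7), np.float64(59.4)]
25 [np.float64(200.2), np.float64(260.6), np.float64(279.7), np.float64(58.2)]
30 [np.float64(198.7), np.float64(263.3), np.float64(279.4), np.float64(58.7)]
white/red edge [70] blue [73]
```

Emit:
drive_tool --deltas '[0.08, 0, 0.1, 0, 1, 0.08, 0, 0.1, 0, 1, 0.08, 0, 0.1, 0, 1, 0.08, 0, 0.1, 0, 1, 0, 0, 0, 0, 1]'

```text
t: 9.42
ee_pos: [0.4825, -0.2207, 0.1277]
orientation: [3.141, -0.001, 2.882]
contact_force: [-0.7, 0.3, 1.1]
width: 0.0688
finger_force: 38.9
```

```bash
python3 bar.py
```

```text
bar rows 218 284
[ 0.48277656 -0.22076992  0.12794398] [-2.3  0.9  0.9] [0.06 0.04 0.02]
0 [np.float64(212.0), np.float64(245.5), np.float64(277.3), np.float64(76.8)]
5 [np.float64(209.2), np.float64(248.6), np.float64(278.3), np.float64(71.0)]
10 [np.float64(206.6), np.float64(251.7), np.float64(279.0), np.float64(66.0)]
15 [np.float64(204.2), np.float64(254.7), np.float64(279.5), np.float64(62.0)]
20 [np.float64(202.0), np.float64(257.7), np.float64(279.7), np.float64(59.2)]
25 [np.float64(200.2), np.float64(260.5), np.float64(279.6), np.float64(57.9)]
30 [np.float64(198.6), np.float64(263.3), np.float64(279.3), np.float64(58.4)]
white/red edge [143] blue [83]
```

Emit:
drive_tool --deltas '[0.08, 0, 0.06, 0, 1, 0.08, 0, 0.06, 0, 1, 0, 0, 0.06, 0, 1, 0, 0, 0, 0, 1]'

```text
t: 9.8
ee_pos: [0.4787, -0.2197, 0.1235]
orientation: [3.141, -0.001, 2.882]
contact_force: [-1.1, 0.2, 1.3]
width: 0.0686
finger_force: 38.8
```

```bash
python3 bar.py | sed -n '1,4p;9,9p'; python3 - <<'E'
from h import *
d=grab('wrist');s=grab('scene')
a=d['color'];b=cv2.resize(s['color'][185:281,135:231],(288,288),interpolation=2);b=cv2.copyMakeBorder(b,0,96,0,0,0);cv2.imwrite('pics/w6.png',np.hstack([a,b]))
E
```

```text
bar rows 221 285
[ 0.478803   -0.21973002  0.12361857] [-2.1  0.1  2.1] [ 0.03  0.06 -0.07]
0 [np.float64(211.7), np.float64(245.1), np.float64(276.8), np.float64(76.5)]
5 [np.float64(208.8), np.float64(248.1), np.float64(277.8), np.float64(70.6)]
30 [np.float64(198.2), np.float64(262.8), np.float64(278.9), np.float64(58.0)]
```

View pics/w6.png

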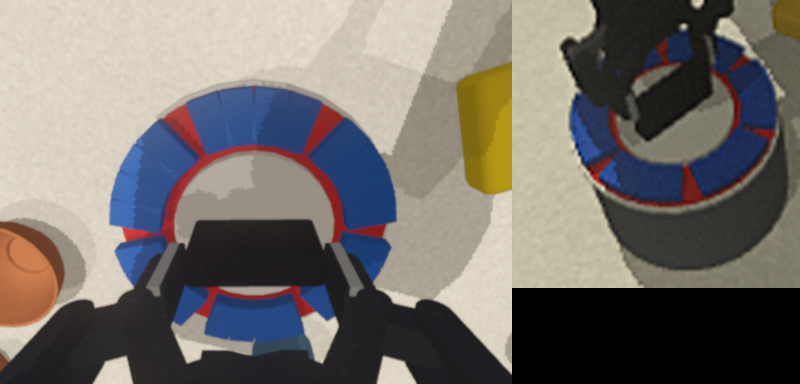

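Emit:
drive_tool --deltas '[0.06, 0, 0.05, 0, 1, 0, 0, 0.05, 0, 1, 0, 0, 0, 0, 1]'

```text
t: 10.2
ee_pos: [0.4775, -0.2194, 0.1211]
orientation: [3.142, -0.0, 2.882]
contact_force: [-1.5, -0.6, 0.6]
width: 0.0689
finger_force: 38.6
```

```bash
python3 bar.py | sed -n '1,3p'
```

```text
bar rows 222 285
[ 0.4775527  -0.21943648  0.12115877] [-2.1  0.4  0.3] [-0.03 -0.03 -0.02]
0 [np.float64(211.6), np.float64(245.0), np.float64(276.8), np.float64(76.4)]
```

Emit:
drive_tool --deltas '[0, 0, 0.06, 0, 1, 0, 0, 0.06, 0, 1, 0, 0, 0, 0, 1]'

```text
t: 10.5
ee_pos: [0.4777, -0.2197, 0.1186]
orientation: [-3.141, 0.0, 2.882]
contact_force: [-4.4, -1.4, 8.4]
width: 0.0684
finger_force: 40.3
```

```bash
python3 bar.py | sed -n '1,3p'
```

```text
bar rows 224 286
[ 0.47768226 -0.21967128  0.11858297] [-4.8  0.1  9.3] [-0.12  0.58 -0.11]
0 [np.float64(211.4), np.float64(244.8), np.float64(276.5), np.float64(76.2)]
```

Emit:
drive_tool --deltas '[0, 0, -0.05, 0, -1, 0, 0, 0, 0, -1, 0, 0, 0, 0, -1, 0, 0, 0, 0, -1, 0, 0, 0, 0, -1, 0, 0, 0, 0, -1]'

```text
t: 11.05
ee_pos: [0.4777, -0.2194, 0.1195]
orientation: [-3.142, -0.0, 2.882]
contact_force: [-0.3, 0.9, 0.5]
width: 0.0852
finger_force: 0.0
```

Emit:
drive_tool --deltas '[0, 0, -0.3, 0, -1, 0, 0, -0.6, 0, -1, 0, 0, -1, 0, -1, 0, 0, -1, 0, -1, 0, 0, -1, 0, -1, 0, 0, -0.6, 0, -1, 0, 0, 0, 0, 1, 0, 0, 0, 0, 1, 0, 0, 0, 0, 1, 0, 0, 0, 0, 1]'

```text
t: 11.88
ee_pos: [0.4772, -0.2191, 0.2312]
orientation: [3.141, -0.002, 2.882]
contact_force: [-0.0, -0.7, -0.3]
width: 0.0391
finger_force: 0.0
```

```bash
python3 - <<'E'
from h import *
d=grab('wrist');s=grab('scene');print(sense()['ee_pos'])
a=d['color'];b=cv2.resize(s['color'][185:281,135:231],(288,288),interpolation=2);b=cv2.copyMakeBorder(b,0,96,0,0,0);cv2.imwrite('pics/w7.png',np.hstack([a,b]))
E
```

```text
[ 0.47728285 -0.21920724  0.23120745]
```

View pics/w7.png

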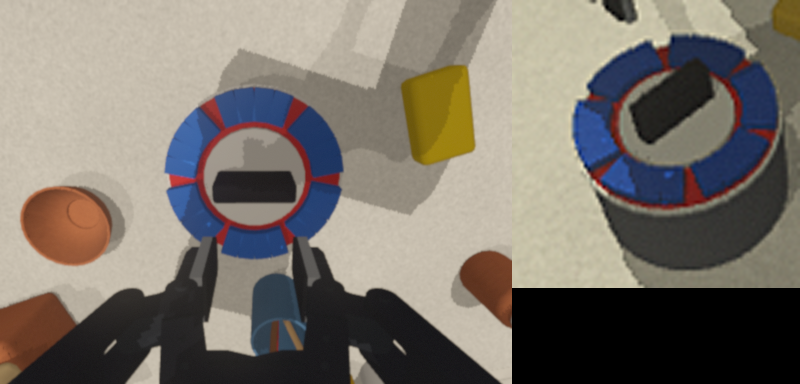

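```bash
cat > ring.py <<'E'
from h import *
from scipy.optimize import least_squares as ls
d=grab('wrist');i=d['color'].astype(int)
b=(((i[...,0]-i[...,1]>12)&(i[...,0]-i[...,2]>12))*255).astype(np.uint8);b[:80]=0;b[232:]=0;b[:,:155]=0;b[:,350:]=0
h=cv2.convexHull(np.vstack([x for x in cv2.findContours(b,0,1)[0] if len(x)>20]))[:,0];h=h[(h[:,1]<228)]
for z in(.118,.124):
    P=np.array([onz(d,*p,z)[:2] for p in h]);r=ls(lambda q:np.hypot(*(P-q[:2]).T)-q[2],[.48,-.22,.08]);print(z,r.x.round(4),np.abs(r.fun).max().round(4))
# white hub inner circle: inside of red ring
for w,n in(('hub',(0)),):
    red=((i[...,2]-i[...,1]>35)).astype(np.uint8)*255;red[:110]=0;red[245:]=0;red[:,:190]=0;red[:,:]=red
    k=np.zeros_like(red);k[115:245,192:315]=red[115:245,192:315]
    P=np.array([onz(d,x,y,.116)[:2] for y,x in np.argwhere(k)]);c=r.x[:2];R=np.hypot(*(P-c).T);Q=P[(R<.056)&(R>.044)]
    f=ls(lambda q:np.hypot(*(Q-q[:2]).T)-q[2],[*c,.05],loss='soft_l1',f_scale=.001);print('red ring',len(Q),f.x.round(4),np.abs(f.fun).mean().round(4))
m=(i.max(2)<50).astype(np.uint8);k=np.zeros_like(m);k[160:212,205:305]=m[160:212,205:305];c=max(cv2.findContours(k,0,1)[0],key=cv2.contourArea);print('bar',cv2.minAreaRect(c));print(sense()['orientation'])
E
python3 ring.py
```

```text
0.118 [ 0.4818 -0.222   0.0837] 0.0007
0.124 [ 0.48   -0.2215  0.0819] 0.0007
red ring 2072 [ 0.4807 -0.2213  0.051 ] 0.0016
bar ((254.0, 186.49998474121094), (81.99998474121094, 28.999996185302734), -0.0)
[ 3.14120109e+00 -1.37306700e-03  2.88156749e+00]
```

Emit:
drive_tool --deltas '[-0.73, 0, 0.6, 0, 1, -0.73, -0.05, 0.8, 0, 1, -0.73, 0, 1, 0, 1, -0.73, 0, 1, 0, 1, 0, 0, 0.4, 0, 1, 0, 0, 0, 0, 1]'

```text
t: 12.53
ee_pos: [0.5468, -0.2387, 0.1339]
orientation: [3.14, -0.005, 2.882]
contact_force: [-1.2, 0.8, 0.2]
width: -0.0002
finger_force: 0.0
```

Emit:
drive_tool --deltas '[0, 0, 0.3, 0, 1, 0, 0, 0.1, 0, 1, 0, 0, 0.1, 0, 1, 0, 0, 0.1, 0, 1, 0, 0, 0.1, 0, 1, 0, 0, 0, 0, 1]'

```text
t: 13.03
ee_pos: [0.5477, -0.2394, 0.1195]
orientation: [-3.142, 0.0, 2.882]
contact_force: [0.3, -0.1, -1.2]
width: -0.0
finger_force: 0.0
```

Emit:
drive_tool --deltas '[0, 0, 0.08, 0, 1, 0, 0, 0.08, 0, 1, 0, 0, 0, 0, 1, 0, 0, 0, 0, 1]'

```text
t: 13.37
ee_pos: [0.5479, -0.2394, 0.1155]
orientation: [3.142, -0.0, 2.882]
contact_force: [-0.3, 0.4, -0.6]
width: 0.0001
finger_force: 0.0
```

Emit:
drive_tool --deltas '[0, 0, 0.06, 0, 1, 0, 0, 0.06, 0, 1, 0, 0, 0, 0, 1]'

```text
t: 13.62
ee_pos: [0.5478, -0.2394, 0.1122]
orientation: [3.142, -0.0, 2.882]
contact_force: [-0.3, -0.1, 0.5]
width: -0.0002
finger_force: 0.0
```

Emit:
drive_tool --deltas '[0, 0, -0.5, 0, 1, 0, 0, -1, 0, 1, 0.8, 0, -1, 0, 1, 0.8, 0, -1, 0, 1, 0.8, 0, -1, 0, 1, 0.4, 0, -0.2, 0, 1, 0, 0, 0, 0, 1]'

```text
t: 14.2
ee_pos: [0.4794, -0.2214, 0.2319]
orientation: [-3.141, 0.003, 2.881]
contact_force: [1.2, -0.8, -0.1]
width: -0.0
finger_force: 0.0
```

```bash
cat > lvl.py <<'E'
from h import *
s=grab('scene');t=grab('top');w=grab('wrist')
L=np.array([.481,-.2215]);e=np.array([.9665,-.2567]);n=np.array([.2567,.9665])
def blue(d):
    i=d['color'].astype(int);return (i[...,0]-i[...,1]>12)&(i[...,0]-i[...,2]>12)
def red(d):
    i=d['color'].astype(int);return (i[...,2]-i[...,1]>30)&(i[...,2]-i[...,0]>30)
# red gaps between clips lie at 30+60k deg, radius 54..83: find their centroids in each view and triangulate
for k in range(6):
    a=np.radians(30+60*k);v=[]
    for d in(s,w,t):
        q=L+.069*(np.cos(a)*e+np.sin(a)*n);u=proj(d,[*q,.114]);sc=np.linalg.norm(proj(d,[*(q+[.014,0]),.114])-u)
        m=red(d);ys,xs=np.mgrid[:m.shape[0],:m.shape[1]];m&=np.hypot(xs-u[0],ys-u[1])<sc
        v.append((d,xs[m].mean(),ys[m].mean(),m.sum()) if m.sum()>3 else None)
    c=[x for x in v if x];print(30+60*k,[x and int(x[3]) for x in v],[ (x and (np.array(x[1:3])-proj(x[0],[*(L+.069*(np.cos(a)*e+np.sin(a)*n)),.114])).round(1).tolist()) for x in v],tri(*[x[:3] for x in c[:2]]).round(4) if len(c)>1 else None)
    
E
python3 lvl.py; python3 ring.py
```

```text
30 [17, 181, None] [[2.3, 0.4], [0.1, 0.5], None] [ 0.5511 -0.2019  0.1108]
90 [8, 203, 17] [[1.0, -0.8], [2.3, 0.6], [-2.0, -0.2]] [ 0.4998 -0.1525  0.1149]
150 [18, 320, None] [[-0.2, 1.0], [1.8, -2.2], None] [ 0.4306 -0.1713  0.1082]
210 [6, 344, 17] [[-1.6, -0.8], [-1.7, -2.2], [0.1, 1.8]] [ 0.4117 -0.2405  0.1167]
270 [14, 218, None] [[-2.1, 1.2], [-1.7, 1.8], None] [ 0.4629 -0.2919  0.1146]
330 [42, 173, None] [[0.4, 0.8], [1.0, 0.9], None] [ 0.5315 -0.2703  0.1124]
0.118 [ 0.4818 -0.2219  0.0836] 0.0005
0.124 [ 0.48   -0.2214  0.0818] 0.0005
red ring 2127 [ 0.4807 -0.2212  0.051 ] 0.0016
bar ((256.0, 182.5), (29.0, 82.0), 90.0)
[ 3.14124133e+00 -1.09432369e-03  2.88159175e+00]
```

Emit:
drive_tool --deltas '[-0.7, 0, 0.6, 0, 1, -0.7, 0, 0.8, 0, 1, -0.7, 0, 1, 0, 1, -0.7, 0, 1, 0, 1, 0, 0, 0.8, 0, 1, 0, 0, 0.4, 0, 1, 0, 0, 0.1, 0, 1, 0, 0, 0.1, 0, 1, 0, 0, 0, 0, 1]'

```text
t: 15.15
ee_pos: [0.548, -0.2395, 0.1104]
orientation: [-3.142, 0.0, 2.882]
contact_force: [-0.3, 0.3, -1.0]
width: -0.0003
finger_force: 0.0
```

Emit:
drive_tool --deltas '[0, 0, 0.08, 0, 1, 0, 0, 0.06, 0, 1, 0, 0, 0, 0, 1]'

```text
t: 15.4
ee_pos: [0.548, -0.2395, 0.1071]
orientation: [-3.141, 0.001, 2.882]
contact_force: [-0.2, -0.9, 0.6]
width: 0.0002
finger_force: 0.0
```

```bash
python3 - <<'E'
from h import *
d=grab('wrist');c=d['color'].max(2);p=sense()['ee_pos']
print('TCP proj',proj(d,p),'tip+10',proj(d,p+[0,0,.01]),'+25',proj(d,p+[0,0,.025]))
for u in range(216,300,6):
    r=np.where(c[190:384,u]<70)[0]+190;print(u,r[0] if len(r) else None,end=' | ')
e=np.array([.9665,-.2567,0])
print('\nnear corner',[proj(d,p-.011*e+[0,0,z]).round(0).tolist() for z in(0,.01,.02,.03)])
print([d['color'][r,256].tolist() for r in range(190,290,5)])
E
```

```text
TCP proj [255.34091076 230.87639351] tip+10 [255.37507328 239.14857687] +25 [255.43393858 253.4023401 ]
216 288 | 222 279 | 228 249 | 234 246 | 240 277 | 246 280 | 252 236 | 258 269 | 264 279 | 270 246 | 276 246 | 282 251 | 288 281 | 294 288 | 
near corner [[255.0, 214.0], [255.0, 221.0], [255.0, 230.0], [255.0, 239.0]]
[[135, 145, 153], [134, 145, 153], [133, 144, 151], [39, 41, 141], [39, 39, 138], [100, 58, 38], [113, 64, 39], [114, 64, 39], [114, 64, 38], [84, 53, 40], [41, 38, 41], [39, 37, 39], [39, 36, 39], [38, 37, 37], [37, 37, 37], [35, 34, 35], [36, 35, 37], [37, 35, 36], [38, 38, 39], [38, 36, 38]]
```

Emit:
drive_tool --deltas '[0, 0, 0.1, 0, 1, 0, 0, 0.1, 0, 1, 0, 0, 0, 0, 1]'

```text
t: 15.7
ee_pos: [0.5479, -0.2395, 0.1012]
orientation: [-3.142, 0.0, 2.882]
contact_force: [-1.0, -0.0, 0.1]
width: -0.0001
finger_force: 0.4
```

Emit:
drive_tool --deltas '[0, 0, 0.08, 0, 1, 0, 0, 0.06, 0, 1, 0, 0, 0, 0, 1]'

```text
t: 15.95
ee_pos: [0.548, -0.2395, 0.0981]
orientation: [-3.142, 0.0, 2.882]
contact_force: [-0.8, 0.5, 5.3]
width: 0.0001
finger_force: 2.4
```

Emit:
drive_tool --deltas '[0, 0, 0.08, 0, 1, 0, 0, 0.08, 0, 1, 0, 0, 0, 0, 1]'

```text
t: 16.2
ee_pos: [0.5481, -0.2396, 0.0944]
orientation: [-3.141, 0.001, 2.882]
contact_force: [-2.3, 1.7, 10.9]
width: 0.0001
finger_force: 6.0
```

Emit:
drive_tool --deltas '[0, 0, 0.06, 0, 1, 0, 0, 0, 0, 1]'

```text
t: 16.37
ee_pos: [0.5484, -0.2397, 0.0936]
orientation: [-3.141, 0.001, 2.882]
contact_force: [-5.8, 2.9, 23.8]
width: -0.0002
finger_force: 11.8
```

Emit:
drive_tool --deltas '[0, 0, -0.75, 0, 1, 0.46, 0.8, 0, 0, 1, 0.46, 0.8, 0, 0, 1, 0.46, 0.8, 0, 0, 1, 0, 0, 0.4, 0, 1, 0, 0, 0.1, 0, 1, 0, 0, 0.1, 0, 1, 0, 0, 0.1, 0, 1, 0, 0, 0, 0, 1]'

```text
t: 17.12
ee_pos: [0.5304, -0.1728, 0.0941]
orientation: [3.141, 0.0, 2.881]
contact_force: [-3.9, 7.0, 18.6]
width: 0.0002
finger_force: 9.5
```

Emit:
drive_tool --deltas '[0, 0, 0.03, 0, 1, 0, 0, 0, 0, 1]'

```text
t: 17.28
ee_pos: [0.5305, -0.1728, 0.0938]
orientation: [3.141, 0.001, 2.881]
contact_force: [-5.3, 9.4, 23.7]
width: 0.0003
finger_force: 11.7
```

Emit:
drive_tool --deltas '[0, 0, -0.75, 0, 1, 0.92, 0, 0, 0, 1, 0.92, 0, 0, 0, 1, 0.92, 0, 0, 0, 1, 0, 0, 0.4, 0, 1, 0, 0, 0.1, 0, 1, 0, 0, 0.1, 0, 1, 0, 0, 0.1, 0, 1, 0, 0, 0.04, 0, 1, 0, 0, 0, 0, 1]'

```text
t: 18.12
ee_pos: [0.4637, -0.1553, 0.0938]
orientation: [3.141, -0.0, 2.881]
contact_force: [-9.5, 4.7, 25.2]
width: 0.0
finger_force: 12.8
```

Emit:
drive_tool --deltas '[0, 0, -0.75, 0, 1, 0.46, -0.8, 0, 0, 1, 0.46, -0.8, 0, 0, 1, 0.46, -0.8, 0, 0, 1, 0, 0, 0.4, 0, 1, 0, 0, 0.1, 0, 1, 0, 0, 0.1, 0, 1, 0, 0, 0.1, 0, 1, 0, 0, 0.02, 0, 1, 0, 0, 0, 0, 1]'

```text
t: 18.95
ee_pos: [0.4154, -0.2045, 0.0944]
orientation: [-3.141, 0.0, 2.882]
contact_force: [-6.8, -4.1, 13.6]
width: 0.0003
finger_force: 6.9
```

Emit:
drive_tool --deltas '[0, 0, 0.05, 0, 1, 0, 0, 0, 0, 1]'

```text
t: 19.12
ee_pos: [0.4152, -0.2045, 0.0936]
orientation: [-3.14, 0.0, 2.883]
contact_force: [-10.9, -2.1, 30.7]
width: -0.0001
finger_force: 15.1
```

Emit:
drive_tool --deltas '[0, 0, -0.75, 0, 1, -0.46, -0.8, 0, 0, 1, -0.46, -0.8, 0, 0, 1, -0.46, -0.8, 0, 0, 1, 0, 0, 0.4, 0, 1, 0, 0, 0.1, 0, 1, 0, 0, 0.1, 0, 1, 0, 0, 0.1, 0, 1, 0, 0, 0.02, 0, 1, 0, 0, 0, 0, 1]'

```text
t: 19.95
ee_pos: [0.4335, -0.2711, 0.0943]
orientation: [-3.14, 0.002, 2.883]
contact_force: [-1.5, -5.8, 15.3]
width: -0.0003
finger_force: 7.7
```

Emit:
drive_tool --deltas '[0, 0, 0.04, 0, 1, 0, 0, 0, 0, 1]'

```text
t: 20.12
ee_pos: [0.4335, -0.2713, 0.0937]
orientation: [-3.14, 0.002, 2.883]
contact_force: [-4.2, -4.2, 25.6]
width: -0.0002
finger_force: 12.8
```

Emit:
drive_tool --deltas '[0, 0, -0.75, 0, 1, -0.92, 0, 0, 0, 1, -0.92, 0, 0, 0, 1, -0.92, 0, 0, 0, 1, 0, 0, 0.4, 0, 1, 0, 0, 0.1, 0, 1, 0, 0, 0.1, 0, 1, 0, 0, 0.1, 0, 1, 0, 0, 0.04, 0, 1, 0, 0, 0, 0, 1]'

```text
t: 20.95
ee_pos: [0.4998, -0.2881, 0.0938]
orientation: [-3.141, 0.002, 2.882]
contact_force: [2.5, 2.7, 21.5]
width: -0.0003
finger_force: 10.4
```

Emit:
drive_tool --deltas '[0, 0, -0.4, 0, 1, 0, 0, -0.8, 0, 1, 0.6, 0.9, -1, 0, 1, 0.8, 0.9, -1, 0, 1, 0, 0.6, -1, 0, 1, 0, 0, -1, 0, 1, 0, 0, -0.4, 0, 1, 0, 0, 0, 0, 1, 0, 0, 0, 0, 1]'

```text
t: 21.7
ee_pos: [0.4802, -0.2212, 0.2323]
orientation: [3.141, -0.001, 2.882]
contact_force: [0.2, -0.7, -0.9]
width: -0.0001
finger_force: 0.0
```

```bash
python3 ring.py; python3 lvl.py; python3 - <<'E'
from h import *
s=sense();print(s['ee_pos'],s['contact_force'])
# clip tops flush? blue inner edge radius (true 54 mm) per clip, cast on z=.116
d=grab('wrist');i=d['color'].astype(int);L=np.array([.481,-.2215]);e=np.array([.9665,-.2567]);n=np.array([.2567,.9665])
for k in range(6):
    o=[]
    for da in(-12,0,12):
        a=np.radians(60*k+da);f=np.cos(a)*e+np.sin(a)*n
        R=[r for r in np.arange(.045,.095,.0005) for u in [np.round(proj(d,[*(L+r*f),.116])).astype(int)] if 0<=u[1]<384 and i[u[1],u[0],0]-i[u[1],u[0],2]>25]
        o.append((round(min(R)*1e3,1),round(max(R)*1e3,1)) if R else None)
    print('clip',k,o)
E
```

```text
0.118 [ 0.4802 -0.2211  0.082 ] 0.0004
0.124 [ 0.4784 -0.2206  0.0802] 0.0004
red ring 1852 [ 0.4798 -0.2208  0.0505] 0.0015
bar ((255.5, 182.0), (28.0, 81.0), 90.0)
[ 3.14109276e+00 -1.88549252e-03  2.88141959e+00]
30 [20, 191, None] [[1.5, 1.1], [0.7, 0.2], None] [ 0.5504 -0.2026  0.1097]
90 [12, 214, 17] [[1.5, -0.1], [2.4, -0.6], [-1.7, -0.0]] [ 0.5002 -0.1514  0.1107]
150 [19, 315, None] [[-0.1, 0.8], [1.3, -2.5], None] [ 0.4305 -0.1713  0.1085]
210 [16, 327, 22] [[-0.8, 0.7], [-0.8, -2.7], [-0.4, 1.4]] [ 0.4119 -0.2403  0.1104]
270 [17, 231, None] [[-0.5, 1.7], [-1.9, -0.4], None] [ 0.4632 -0.291   0.1104]
330 [40, 193, None] [[0.4, 0.8], [0.1, 0.3], None] [ 0.5311 -0.2707  0.1122]
[ 0.48001565 -0.22137568  0.23142598] [-0.20915518 -0.17077913 -0.02946944]
clip 0 [(np.float64(51.5), np.float64(74.5)), (np.float64(52.0), np.float64(63.0)), (np.float64(51.0), np.float64(76.0))]
clip 1 [(np.float64(52.0), np.float64(81.0)), (np.float64(53.0), np.float64(82.0)), (np.float64(53.0), np.float64(81.5))]
clip 2 [(np.float64(54.0), np.float64(82.0)), (np.float64(54.5), np.float64(82.5)), (np.float64(55.5), np.float64(82.5))]
clip 3 [(np.float64(55.0), np.float64(82.5)), (np.float64(55.0), np.float64(80.5)), (np.float64(55.5), np.float64(82.5))]
clip 4 [(np.float64(54.5), np.float64(81.5)), (np.float64(54.0), np.float64(81.5)), (np.float64(54.0), np.float64(82.0))]
clip 5 [(np.float64(52.5), np.float64(82.0)), (np.float64(52.5), np.float64(81.5)), (np.float64(52.0), np.float64(81.5))]
```

```bash
python3 -c "
from cell import job_done;print(job_done())"
```

```text
the job is handed in; nothing more can be done
None
```

The lid lies level and centred on the tub, about 2 mm off by the last camera check. Each of the six clips was pressed down to a hard stop at the same height (21–31 N). The arm has let go and stands clear, and the job was handed in at about 22 s; the hand-in gave no verdict.

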